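# Unscrew the red drain plug of a lab bath

### The job

The small white lab bath on the bench is empty and is to be cleaned: unscrew its red drain plug by the bar handle, anticlockwise as you face the port, until the thread lets go, draw the plug straight out of the port, and lower it into the white tray; set it down, do not drop it. Leave the blue plug in the other port as it is.

Things in the scene. Friction and masses are not known exactly. Their poses are not given: they have to be found in the camera images.
- red_plug: Red plug, brass stem, in either port. Origin: middle of its bar handle, on the plug's axis. +x runs along the axis into the port, z along the bar to its upper end, which starts 35 deg right of upright as you face the port. Bar 80 mm (z) x 12 (y) x 24 (x): pinch the upper half across y. Behind it a 40 mm dia flange (x 19-24 mm), then a 24 mm dia stem to x = 66 mm; lugs at x = 38 mm reach 38 mm dia.
- blue_plug: The same plug in blue, in the other port 140 mm beside the red one, to be left as it is. Same origin and axes.
- bath: White open bath, 150 (x) x 340 (y) x 125 mm high, fixed. Origin: centre of underside; -x faces the robot. Steel ports with mouths at x = -110, y = +-70, z = 85 mm, axes along x. The steep thread turns easily, with a stop clockwise; it lets go after 60 deg anticlockwise and is free to 125 deg; turn about 70 (bar 35 left of upright), then pull 42 mm or more. The stem has 1.5 mm play.
- tray: White open tray, fixed, 190 (x) x 200 (y) x 25 mm high, walls and floor 5 mm. Origin: centre of its underside. It stands left or right in front of the bath; an orange tube rack stands on the other side.
There are look-alikes about, which are no part of the job. There is more than one size of the red_plug; the one meant has the size given above.

How it is judged (in metres and radians):
On the way, in this order (a step that is already met when the one before it is completed fails the run):
1. red plug turned anticlockwise to at least 20 degrees left of upright, stem still in the port (angle between red_plug's own y axis and vertical above 1.92 rad and x of red_plug in the frame of bath above -0.155 m and z of red_plug in the frame of bath between 0.07 and 0.1 m), for 0.1 s.
2. red plug held and drawn clear of the port, at the port's height to 25 mm (x of red_plug in the frame of bath below -0.178 m and height (world z) of red_plug between 0.06 and 0.11 m and contact force between the fingers and red_plug above 0.5 N), for 0.1 s.
3. red plug lowered into the tray while still held (x of red_plug in the frame of tray between -0.1 and 0.1 m and y of red_plug in the frame of tray between -0.1 and 0.1 m and height (world z) of red_plug below 0.085 m and contact force between the fingers and red_plug above 0.5 N), for 0.1 s.
At the end, for the whole second after the job is handed in: The red plug lies at rest in the tray (the middle of its bar within the tray's outline and less than 80 mm above the bench, resting on the tray), and the blue plug is still in its port within 10 mm of where it was (x of red_plug in the frame of tray between -0.095 and 0.095 m and y of red_plug in the frame of tray between -0.1 and 0.1 m and height (world z) of red_plug below 0.08 m and contact force between red_plug and tray above 0.3 N and linear speed of red_plug below 0.03 m/s and distance of blue_plug from where it was at the start of the episode below 0.01 m); the robot touches nothing.
It fails at once if the blue plug is shifted by more than 10 mm or unscrewed by more than 15 degrees (distance of blue_plug from where it was at the start of the episode above 0.01 m or angle between blue_plug's own y axis and vertical above 1.23 rad).
It also fails if it takes over 48 s, if anything falls off the work surface, if the arm or the gripper's body presses on something with over 40 N, if the wrist force passes 120 N, or if a joint passes its speed limit or range.

### The arm

A 6-joint arm with a two-finger parallel gripper is mounted at the origin on the work surface. World frame = base frame: x ahead of the robot, y to its left, z up, the work surface at z = 0. Lengths are in mm, angles in rad, forces in N, time in s.
With the tool pointing down it reaches from about 400 to 925 mm from the base axis. Payload 12.5 kg.
Tool frame: the origin (TCP) lies on the centre line of the jaws, within the pads' length; the fingertips stand 19 mm ahead of it and the grasp point (between the pads) is the TCP; z points along the fingers, y is the line along which they close (so a half turn about z gives the same grasp; the last joint's range is limited). The gripper opens to 95 mm and grips with 3 to 60 N. Pads are 20 mm wide; open, the fingers measure 119 mm over their backs; the gripper's body (75 mm by 180 mm) begins 59 mm behind the grasp point.
Start: joints at [-1.406, 0.491, 1.559, -0, 1.092, -0.106], TCP at [167.211, -602.233, 233.661] pointing down, gripper open.
Joint ranges: [-3.1, 3.1], [-0.84, 2.19], [0.05, 2.79], [-1.13, 4.28], [0.06, 2.93], [-2.69, 2.69]. Speed limits (rad/s): [2.22, 2.22, 2.79, 3.14, 3.14, 3.14].

### API

Orientations are given as [roll, pitch, yaw] about the fixed x, y, z axes, in that order (R = Rz(yaw) Ry(pitch) Rx(roll)).
In Python, from cell import state, read_camera, job_done gives the robot as it stands.
- The arm moves only by the tool arm_command, never from a script. Its argument "deltas" is a list of rows, each an object of numbers: "dx", "dy", "dz": the shift along the world's x, y, z in m; "yaw": the turn about the world's z in degrees. In form: [{"dx": .., "dy": .., "dz": .., "yaw": ..}, ...]. A call has 1 to 20 rows; each row shifts and turns the commanded pose from where the row before left it; what a row does not reach is not made up. A row lasts 1/10 s, in which the tool goes at most 50 mm and 8.59 degrees, less where a joint would pass 70% of its speed; a pose out of reach is approached as far as the arm can. A call with a gripper value outside its range is refused whole. "gripper" is the finger opening in m, from 0 to 0.0951, set as the call begins (left out, the last holds). The fingers move at their own pace and stop on an object; the grip force is fixed at half the most. Time passes only in rows, so rows that do not move let the fingers close. It gives the time, the measured TCP pose, the force, the opening and the grip force at its end, in the units of the state.
- state(): the state, without advancing time (a new reading comes with each control period).
- read_camera(name): name is "scene" or "top" or "wrist"; returns a dict with "color" (384x512x3 uint8, red, green, blue), "range_z" (384x512 float32, mm along the optical axis (not along the pixel's ray), 0 where there is no reading), "fx", "fy", "cx", "cy" (pixels), "k1" (the pictures are not rectified: a ray, as slopes to the right and down, at radius r is drawn at 1 + k1 r^2 times it, then the intrinsics apply), "extrinsics" (4x4, takes a point from camera to world coordinates). Camera axes: x right, y up, looking along -z (the intrinsics and any distortion apply to the point x, -y, -z); pixel columns grow to the right and rows downward; lengths in mm; the calibration is good to about 2 mm. A picture is of the moment at which its call begins.
- job_done(): hands the job in; it is judged then, once.
The state is a dict: "t": time; "joints": joint angles; "qvel": joint speeds; "tau": joint torques, N m; "eef_pos": TCP position; "tcp_rot": TCP orientation; "ft_force": force on the tool from outside, world axes, zero at the start; "moment": the same for the moment, N m; "opening": opening from 0.0 (shut) to 1.0 (fully open); "grip_force": force on a finger pad.
Only numpy, scipy, OpenCV 4.12 (cv2) and the standard library are available. Lean on these libraries where they do the work, as an engineer would, in place of code of your own. Each camera call takes 0.05 s, during which the arm holds its last target. There are 200 camera calls.

## Working session

There is one attempt and no reset: what is moved stays moved. The work goes in short steps, Python scripts to look and compute and a tool call to move; the robot and the scene stay as the last step left them, time stands still between calls to the robot, and variables do not carry over. Pictures are saved under pics/ and viewed, at most 10 in all, crops included, and the job is handed in when it is done.

Besides the shell and the picture viewer there is one more tool, called as name(argument=value, ...) on one line, values as JSON. arm_command: Moves the arm, as the interface text tells. Its arguments: {"type":"object","properties":{"deltas":{"type":"array"},"gripper":{"type":"number"}},"required":["deltas"]}

```bash
ls; mkdir -p pics
cat > h.py <<'E'
import numpy as np,cv2
from cell import state,read_camera,job_done
def grab(n,tag):
    c=read_camera(n); np.save(f'pics/{tag}.npy',c,allow_pickle=True); cv2.imwrite(f'pics/{tag}.png',c['color'][:,:,::-1]); return c
def load(tag): return np.load(f'pics/{tag}.npy',allow_pickle=True).item()
def ray(c,u,v):
    K=np.array([[c['fx'],0,c['cx']],[0,c['fy'],c['cy']],[0,0,1.]])
    p=cv2.undistortPoints(np.array([[[u,v]]],float),K,np.array([c['k1'],0,0,0.]))[0,0]
    E=np.array(c['extrinsics']); d=E[:3,:3]@np.array([p[0],-p[1],-1]); return E[:3,3],d
def pt(c,u,v,w=1):
    z=c['range_z'][int(v)-w:int(v)+w+1,int(u)-w:int(u)+w+1]; z=np.median(z[z>0]); o,d=ray(c,u,v); return o+d*z
def tri(*obs):
    A=np.zeros((3,3));b=np.zeros(3)
    for c,u,v in obs:
        o,d=ray(c,u,v);d=d/np.linalg.norm(d);P=np.eye(3)-np.outer(d,d);A+=P;b+=P@o
    x=np.linalg.solve(A,b)
    e=[np.linalg.norm((np.eye(3)-np.outer(d/np.linalg.norm(d),d/np.linalg.norm(d)))@(x-o)) for o,d in [ray(*q) for q in obs]]
    return x,e
E
python3 - <<'E'
from h import *
s=grab('scene','s0');t=grab('top','t0');
cv2.imwrite('pics/both.png',cv2.resize(np.vstack([s['color'],t['color']])[:,:,::-1],(400,600)))
for c in(s,t):print(np.round(c['extrinsics'],2).tolist(),c['fx'],c['k1'])
print(state())
E
```

```text
pics
[[0.56, -0.59, 0.58, 1275.76], [0.83, 0.41, -0.38, -443.32], [-0.02, 0.69, 0.72, 967.9], [0.0, 0.0, 0.0, 1.0]] 426.2353180281316 -0.12440294355619619
[[0.0, 0.98, -0.18, 439.03], [-1.0, 0.01, 0.02, 16.81], [0.03, 0.18, 0.98, 990.42], [0.0, 0.0, 0.0, 1.0]] 388.163520892397 0.0376751402379953
{'t': 0.1, 'joints': array([-1.40560718e+00,  4.91482896e-01,  1.55934363e+00, -5.85044767e-06,
        1.09170741e+00, -1.05618908e-01]), 'qvel': array([ 0.00077606, -0.00095124, -0.00283923, -0.00014047, -0.00115008,
       -0.00167906]), 'tau': array([ 4.01922254e-03, -6.13622546e+01, -2.58604950e+01,  6.94710924e-02,
        4.70134697e-02, -5.44349155e-05]), 'eef_pos': array([ 167.17378101, -602.04365273,  233.14581298]), 'tcp_rot': array([-3.14065607e+00, -9.40717190e-05,  2.70810715e-01]), 'ft_force': array([ 0.03732829,  1.20893635, -1.07845519]), 'moment': array([ 0.02830412, -0.01687898,  0.01958565]), 'grip_force': 0.0, 'opening': 0.9984541423653052}
```

View pics/s0.png

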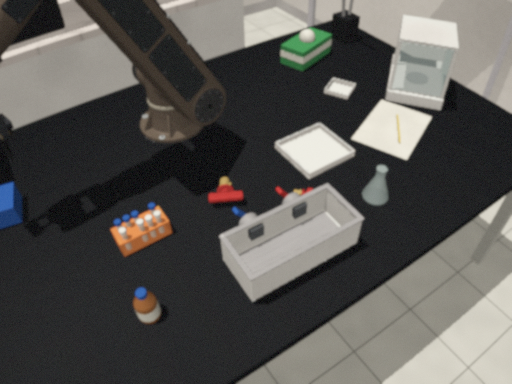

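View pics/t0.png

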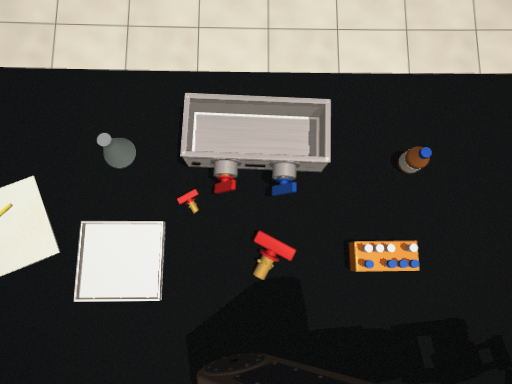

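The top view shows the bath at the top. A red plug is in its left port (225,185) and a blue plug in its right port (284,187). The tray is at (120,260) and the rack at (385,256).

What could be taken for the red plug, with top-view pixels:
- Small loose plug at (188,198).
- Large loose plug at (275,245).
- Plug in the port at (225,185). This is the one I want, and I'll check it in a close crop.

Run:
```python
from h import *
s=load('s0');t=load('t0')
a=cv2.resize(t['color'][150:210,170:305],None,fx=5.9,fy=5,interpolation=cv2.INTER_CUBIC)[:300,:796]
b=cv2.resize(s['color'][178:238,225:360],None,fx=5.9,fy=5,interpolation=cv2.INTER_CUBIC)[:300,:796]
cv2.imwrite('pics/crop1.png',np.vstack([a,b])[:,:,::-1])
for n,u,v in [('red',225,185),('blue',284,188),('port r',226,168),('port b',284,171),('bathBL',184,162),('bathBR',328,167),('bathTL',187,97),('bathTR',328,101),('trayTL',82,223),('trayTR',163,223),('trayBR',161,299),('trayBL',76,299),('trayfloor',120,260)]: print(n,pt(t,u,v).round(0))
```

```text
red [611.  71.  98.]
blue [606. -67.  94.]
port r [649.  68. 112.]
port b [642. -66. 112.]
bathBL [691. 185.   0.]
bathBR [ 680. -193.   -1.]
bathTL [816. 161. 126.]
bathTR [ 810. -171.  126.]
trayTL [529. 422.  24.]
trayTR [529. 228.  19.]
trayBR [346. 228.  -0.]
trayBL [349. 422.  22.]
trayfloor [439. 331.   5.]
```

View pics/crop1.png

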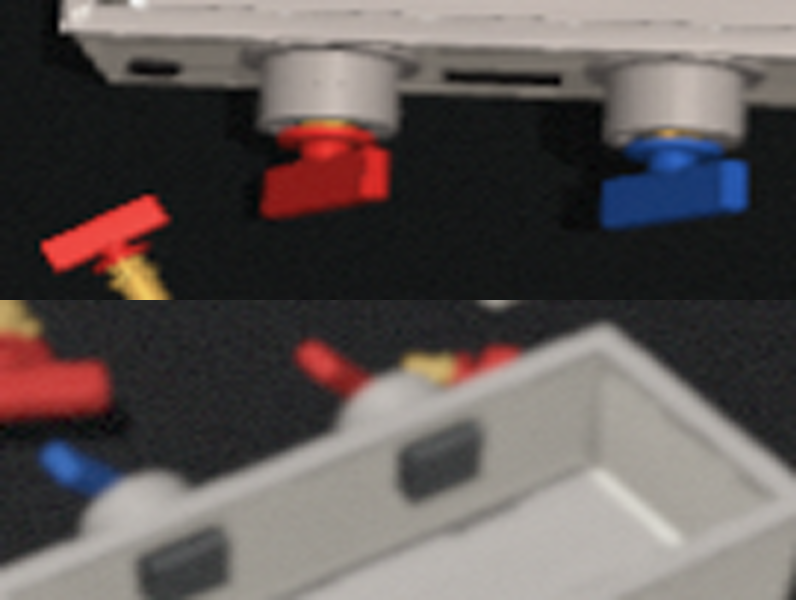

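The crop confirms that the red plug in the left port has the same size as the blue one, with its bar leaning right. The loose ones are a smaller and a larger plug. I'm moving over it, with the jaws closing along x.

arm_command(deltas=[{"dx":0.021,"dy":0.035,"dz":0.003,"yaw":4.14},{"dx":0.021,"dy":0.035,"dz":0.003,"yaw":4.14},{"dx":0.021,"dy":0.035,"dz":0.003,"yaw":4.14},{"dx":0.021,"dy":0.035,"dz":0.003,"yaw":4.14},{"dx":0.021,"dy":0.035,"dz":0.003,"yaw":4.14},{"dx":0.021,"dy":0.035,"dz":0.003,"yaw":4.14},{"dx":0.021,"dy":0.035,"dz":0.003,"yaw":4.14},{"dx":0.021,"dy":0.035,"dz":0.003,"yaw":4.14},{"dx":0.021,"dy":0.035,"dz":0.003,"yaw":4.14},{"dx":0.021,"dy":0.035,"dz":0.003,"yaw":4.14},{"dx":0.021,"dy":0.035,"dz":0.003,"yaw":4.14},{"dx":0.021,"dy":0.035,"dz":0.003,"yaw":4.14},{"dx":0.021,"dy":0.035,"dz":0.003,"yaw":4.14},{"dx":0.021,"dy":0.035,"dz":0.003,"yaw":4.14},{"dx":0.021,"dy":0.035,"dz":0.003,"yaw":4.14},{"dx":0.021,"dy":0.035,"dz":0.003,"yaw":4.14},{"dx":0.021,"dy":0.035,"dz":0.003,"yaw":4.14},{"dx":0.021,"dy":0.035,"dz":0.003,"yaw":4.14},{},{}], gripper=0.0)

```text
$.deltas[18]: bad value
```

Run:
```python
from h import *
w=grab('wrist','w1'); print(np.round(w['extrinsics'],2).tolist(),w['fx']);S=state();print(S['eef_pos'],S['tcp_rot'],S['joints'],S['t'])
```

```text
[[0.27, 0.92, 0.27, 244.37], [-0.96, 0.26, 0.07, -581.96], [-0.0, -0.28, 0.96, 384.17], [0.0, 0.0, 0.0, 1.0]] 344.99522620474164
[ 167.17884319 -602.0726638   233.19892598] [-3.14079381e+00 -7.74750566e-05  2.70816621e-01] [-1.40560601e+00  4.91424786e-01  1.55929423e+00 -8.08999175e-06
  1.09167619e+00 -1.05622601e-01] 0.15
```

View pics/w1.png

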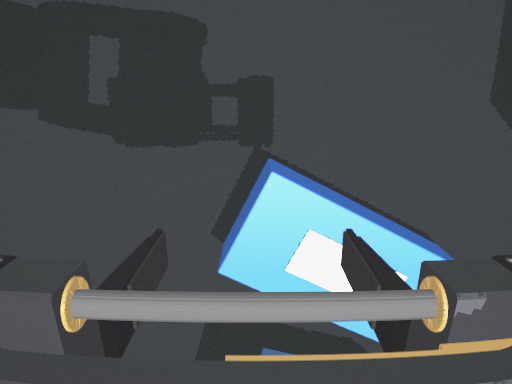

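The wrist picture at the start pose shows only a blue box. The move was refused because of its empty rows, so I'm sending it again with zero rows.

arm_command(deltas=[{"dx":0.021,"dy":0.035,"dz":0.003,"yaw":4.14},{"dx":0.021,"dy":0.035,"dz":0.003,"yaw":4.14},{"dx":0.021,"dy":0.035,"dz":0.003,"yaw":4.14},{"dx":0.021,"dy":0.035,"dz":0.003,"yaw":4.14},{"dx":0.021,"dy":0.035,"dz":0.003,"yaw":4.14},{"dx":0.021,"dy":0.035,"dz":0.003,"yaw":4.14},{"dx":0.021,"dy":0.035,"dz":0.003,"yaw":4.14},{"dx":0.021,"dy":0.035,"dz":0.003,"yaw":4.14},{"dx":0.021,"dy":0.035,"dz":0.003,"yaw":4.14},{"dx":0.021,"dy":0.035,"dz":0.003,"yaw":4.14},{"dx":0.021,"dy":0.035,"dz":0.003,"yaw":4.14},{"dx":0.021,"dy":0.035,"dz":0.003,"yaw":4.14},{"dx":0.021,"dy":0.035,"dz":0.003,"yaw":4.14},{"dx":0.021,"dy":0.035,"dz":0.003,"yaw":4.14},{"dx":0.021,"dy":0.035,"dz":0.003,"yaw":4.14},{"dx":0.021,"dy":0.035,"dz":0.003,"yaw":4.14},{"dx":0.021,"dy":0.035,"dz":0.003,"yaw":4.14},{"dx":0.021,"dy":0.035,"dz":0.003,"yaw":4.14},{"dx":0,"dy":0,"dz":0,"yaw":0}], gripper=0.0)

```text
t: 2.05
eef_pos: [546.8, 31.1, 287.5]
tcp_rot: [3.141, -0.001, 1.577]
ft_force: [-0.5, -1.3, -1.2]
opening: 0.004
grip_force: 0.0
```

Run:
```python
from h import *
w=grab('wrist','w2'); print(np.round(w['extrinsics'],2).tolist());S=state();print(S['eef_pos'],S['tcp_rot'],S['joints'],S['t'])
c=w['color'].astype(int);m=(c[:,:,0]>90)&(c[:,:,1]<80)&(c[:,:,2]<90)
n,l,st,ce=cv2.connectedComponentsWithStats(m.astype(np.uint8))
print([(st[i].tolist()) for i in range(1,n) if st[i,4]>100])
cv2.imwrite('pics/w2b.png',cv2.resize(w['color'][:,:,::-1],(780,585),interpolation=cv2.INTER_CUBIC))
```

```text
[[1.0, -0.01, -0.0, 545.81], [0.01, 0.96, 0.28, 110.1], [0.0, -0.28, 0.96, 438.58], [0.0, 0.0, 0.0, 1.0]]
[545.67865847  29.44920172 287.23630246] [-3.14121622e+00 -6.66826944e-05  1.57454962e+00] [-6.69886464e-02  3.26322620e-01  1.67988295e+00  4.40073299e-05
  1.13576729e+00 -7.07605098e-02] 2.1
[[283, 17, 34, 48, 815], [304, 105, 43, 60, 1823], [166, 184, 61, 79, 858]]
```

View pics/w2b.png

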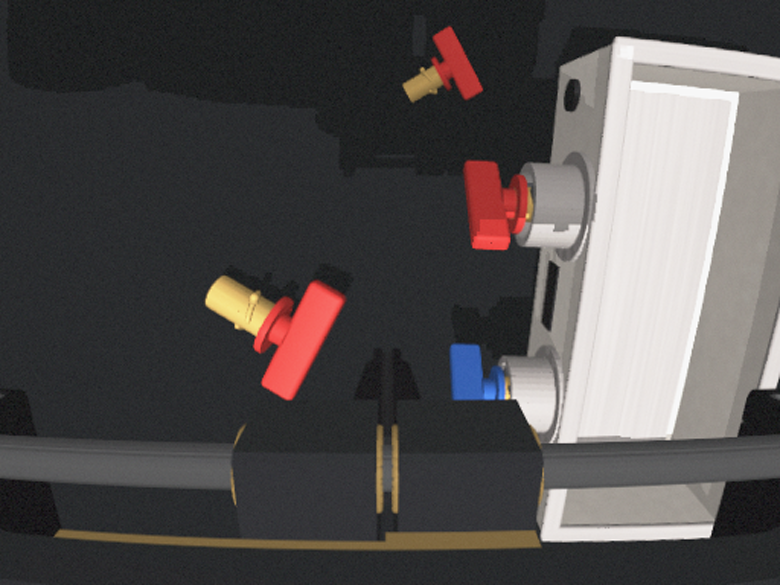

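The wrist view shows the red plug in its port with its bar at about (487,205), its upper end at (490,240) and the collar at (555,205) (enlarged pixels, 1.52x). The blue plug is at (470,375), the large loose plug at (300,340) and the small one at (455,65).

```bash
cat >> h.py <<'E'
def cloud(c,m):
    v,u=np.nonzero(m&(c['range_z']>0)); K=np.array([[c['fx'],0,c['cx']],[0,c['fy'],c['cy']],[0,0,1.]])
    p=cv2.undistortPoints(np.stack([u,v],1).astype(float)[:,None],K,np.array([c['k1'],0,0,0.]))[:,0]
    z=c['range_z'][v,u][:,None]; E=np.array(c['extrinsics']); return (np.hstack([p[:,:1],-p[:,1:],-np.ones_like(p[:,:1])])*z)@E[:3,:3].T+E[:3,3]
E
python3 - <<'E'
from h import *
for tag in('w2','t0'):
    w=load(tag);c=w['color'].astype(int)
    m=(c[:,:,0]>90)&(c[:,:,1]<80)&(c[:,:,2]<90)
    P=cloud(w,m);P=P[(P[:,0]>585)&(P[:,1]<130)&(P[:,2]>50)]
    b=P[P[:,0]<628]
    print(tag,len(P),'bar xyz pct',np.percentile(b,[2,50,98],axis=0).round(1).tolist())
    top=b[b[:,2]>100];print(' top',top.mean(0).round(1),top.min(0).round(1),top.max(0).round(1))
    # bath rim (z~125) & front edge, collar
    A=cloud(w,np.ones(m.shape,bool))
    r=A[(A[:,2]>121)&(A[:,2]<129)&(A[:,0]>600)&(abs(A[:,1])<200)]
    ys=np.arange(-60,150,10);fx=[np.percentile(r[abs(r[:,1]-y)<5,0],2) if (abs(r[:,1]-y)<5).sum()>5 else np.nan for y in ys]
    k=~np.isnan(fx);print(' rim front fit x=a*y+b',np.polyfit(ys[k],np.array(fx)[k],1).round(4),'rim z',np.median(r[:,2]))
    q=A[(A[:,0]>630)&(A[:,0]<665)&(A[:,2]>70)&(A[:,2]<120)]
    for lo,hi in((20,120),(-120,-20)):
        g=q[(q[:,1]>lo)&(q[:,1]<hi)]; 
        if len(g)>20:
            s=np.linalg.lstsq(np.c_[2*g[:,1],2*g[:,2],np.ones(len(g))],(g[:,1:]**2).sum(1),rcond=None)[0]
            print(' collar n',len(g),'xmin',np.percentile(g[:,0],3).round(1),'circle y,z,r',s[:2].round(1),np.sqrt(s[2]+s[0]**2+s[1]**2).round(1),'ztop',np.percentile(g[:,2],98).round(1))
# two-view triangulation of upper end, inner right top corner etc.
w=load('w2');t=load('t0')
print('upper end face, 2 views',tri((w,490/1.523,234/1.523),(t,170+375/5.9,150+175/5)))
E
```

```text
w2 1798 bar xyz pct [[599.9, 48.2, 57.3], [611.7, 72.7, 93.3], [626.6, 97.8, 117.7]]
 top [610.7  58.7 110.9] [599.2  46.8 100.1] [624.1  69.4 118.7]
 rim front fit x=a*y+b [3.620000e-02 6.675023e+02] rim z 126.19420305359685
 collar n 2121 xmin 631.1 circle y,z,r [72.4 91.7] 21.3 ztop 113.8
 collar n 1438 xmin 634.1 circle y,z,r [-68.9  87.8] 26.3 ztop 117.0
t0 531 bar xyz pct [[599.6, 49.4, 59.2], [611.1, 71.5, 94.0], [626.7, 97.5, 118.3]]
 top [610.2  58.2 111.5] [599.1  47.2 100.5] [622.6  70.9 120.2]
 rim front fit x=a*y+b [3.690000e-02 6.677226e+02] rim z 125.61772991573179
 collar n 362 xmin 630.8 circle y,z,r [71.9 91.9] 21.2 ztop 114.1
 collar n 407 xmin 632.3 circle y,z,r [-68.2  88.3] 25.7 ztop 116.3
upper end face, 2 views (array([615.17880256,  51.55741928,  85.96408864]), [np.float64(1.5356634524003012), np.float64(1.535663452400636)])
```

Both views agree: bar axis at about (612, 73), height about 85 (bar spans 58 to 119), bar 600–624 in x, bath turned about -2°. I'm lowering the closed fingertips on the right side of the bar.

arm_command(deltas=[{"dx":0.0126,"dy":-0.0006,"dz":-0.014,"yaw":-0.46},{"dx":0.0126,"dy":-0.0006,"dz":-0.014,"yaw":-0.46},{"dx":0.0126,"dy":-0.0006,"dz":-0.014,"yaw":-0.46},{"dx":0.0126,"dy":-0.0006,"dz":-0.014,"yaw":-0.46},{"dx":0.0126,"dy":-0.0006,"dz":-0.014,"yaw":-0.46},{"dx":0,"dy":0,"dz":-0.02,"yaw":0},{"dx":0,"dy":0,"dz":-0.02,"yaw":0},{"dx":0,"dy":0,"dz":-0.02,"yaw":0},{"dx":0,"dy":0,"dz":-0.02,"yaw":0},{"dx":0,"dy":0,"dz":-0.014,"yaw":0},{"dx":0,"dy":0,"dz":0,"yaw":0},{"dx":0,"dy":0,"dz":0,"yaw":0}], gripper=0.0)

```text
t: 3.3
eef_pos: [608.3, 24.3, 124.1]
tcp_rot: [3.141, 0.0, 1.531]
ft_force: [-0.6, 0.3, 0.9]
opening: 0.006
grip_force: 0.0
```

arm_command(deltas=[{"dx":0,"dy":0.004,"dz":0,"yaw":0},{"dx":0,"dy":0.004,"dz":0,"yaw":0},{"dx":0,"dy":0.004,"dz":0,"yaw":0},{"dx":0,"dy":0.003,"dz":0,"yaw":0},{"dx":0,"dy":0.003,"dz":0,"yaw":0},{"dx":0,"dy":0.003,"dz":0,"yaw":0},{"dx":0,"dy":0.003,"dz":0,"yaw":0},{"dx":0,"dy":0.003,"dz":0,"yaw":0},{"dx":0,"dy":0.003,"dz":0,"yaw":0},{"dx":0,"dy":0.003,"dz":0,"yaw":0}])

```text
t: 4.3
eef_pos: [608.0, 57.2, 124.1]
tcp_rot: [-3.141, 0.001, 1.532]
ft_force: [-4.4, -10.0, 9.0]
opening: 0.003
grip_force: 5.4
```

arm_command(deltas=[{"dx":0,"dy":0.003,"dz":0,"yaw":0},{"dx":0,"dy":0.003,"dz":0,"yaw":0},{"dx":0,"dy":0.003,"dz":0,"yaw":0},{"dx":0,"dy":0.003,"dz":0,"yaw":0},{"dx":0,"dy":0.002,"dz":0,"yaw":0},{"dx":0,"dy":0,"dz":0,"yaw":0},{"dx":0,"dy":0,"dz":0,"yaw":0}])

```text
t: 5.0
eef_pos: [608.4, 68.7, 125.3]
tcp_rot: [3.14, 0.004, 1.531]
ft_force: [-5.6, -23.6, 16.8]
opening: 0.007
grip_force: 12.6
```

Run:
```python
from h import *
t=grab('top','t1');w=grab('wrist','w3');print(state()['eef_pos'],state()['ft_force'])
for w in(t,w):
    c=w['color'].astype(int)
    m=(c[:,:,0]>90)&(c[:,:,1]<80)&(c[:,:,2]<90)
    P=cloud(w,m);P=P[(P[:,0]>575)&(P[:,1]<130)&(P[:,2]>45)&(P[:,0]<640)]
    print(len(P),np.percentile(P,[1,50,99],axis=0).round(1).tolist());T=P[P[:,2]>100];print(T.min(0),T.max(0),np.median(T,0))
w=load('w3')
a=cv2.resize(t['color'][140:240,170:305],(790,585),interpolation=cv2.INTER_CUBIC)[:,:395*2]
b=cv2.resize(w['color'],(400,300))
cv2.imwrite('pics/crop2.png',np.vstack([cv2.resize(a,(400,296)),b])[:,:,::-1])
```

```text
[608.43877341  68.70129444 125.25430168] [ -6.35229578 -23.36940458  16.56984428]
328 [[575.8, 6.4, 405.9], [611.7, 56.3, 430.1], [634.5, 127.4, 465.3]]
[575.22357201   6.37851235 402.54738206] [636.650225   128.67264997 466.58372662] [611.71052256  56.26199424 430.06725177]
4078 [[600.2, 67.2, 49.6], [617.7, 90.3, 101.2], [638.3, 98.7, 196.4]]
[575.00409135  57.68486188 100.01258525] [638.69131497 103.29661202 212.22629627] [613.79290038  88.3639241  120.57080083]
```

View pics/crop2.png

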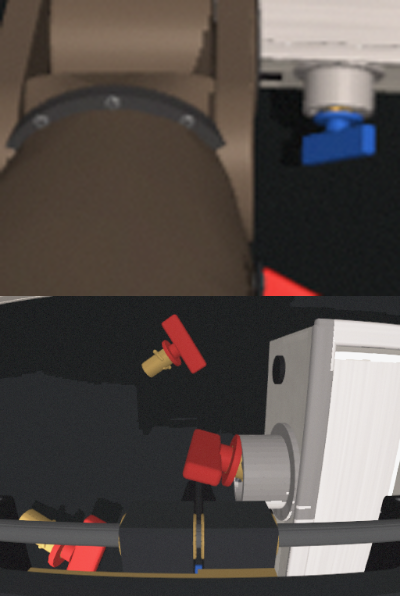

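The plug is now leaning left by about 31°: in the wrist picture the bar's upper end is at (205,455), left of the collar axis, and blue is undisturbed. I'll push a bit more from higher up, where the lever is longer.

arm_command(deltas=[{"dx":0,"dy":0.001,"dz":0.002,"yaw":0},{"dx":0,"dy":0.001,"dz":0.002,"yaw":0},{"dx":0,"dy":0.002,"dz":0.002,"yaw":0},{"dx":0,"dy":0.002,"dz":0,"yaw":0},{"dx":0,"dy":0.002,"dz":0,"yaw":0},{"dx":0,"dy":0,"dz":0,"yaw":0},{"dx":0,"dy":0,"dz":0,"yaw":0}])

```text
t: 5.8
eef_pos: [608.5, 75.2, 128.6]
tcp_rot: [-3.141, 0.006, 1.531]
ft_force: [4.1, -32.8, -8.6]
opening: 0.005
grip_force: 14.5
```

arm_command(deltas=[{"dx":0,"dy":-0.005,"dz":0,"yaw":0},{"dx":0,"dy":-0.005,"dz":0.0,"yaw":0},{"dx":0,"dy":-0.01,"dz":0.02,"yaw":0},{"dx":0,"dy":-0.01,"dz":0.03,"yaw":0},{"dx":0,"dy":0,"dz":0.02,"yaw":0},{"dx":0,"dy":0,"dz":0,"yaw":0},{"dx":0,"dy":0,"dz":0,"yaw":0}], gripper=0.05)

```text
t: 6.5
eef_pos: [608.1, 50.1, 199.6]
tcp_rot: [3.141, -0.0, 1.532]
ft_force: [-0.6, -0.2, -0.5]
opening: 0.505
grip_force: 0.0
```

Run:
```python
from h import *
w=grab('wrist','w4');print(state()['eef_pos'],state()['ft_force'],state()['opening'])
c=w['color'].astype(int)
m=(c[:,:,0]>90)&(c[:,:,1]<80)&(c[:,:,2]<90)
P=cloud(w,m);P=P[(P[:,0]>575)&(P[:,1]>30)&(P[:,1]<130)&(P[:,2]>45)&(P[:,2]<140)&(P[:,0]<650)]
print(len(P),np.percentile(P,[1,50,99],axis=0).round(1).tolist());T=P[P[:,2]>105];print(T.min(0),T.max(0),np.median(T,0))
b=P[(P[:,0]<625)]; 
# convex hull min-area rect in (y,z)
print('rect yz',cv2.minAreaRect(b[:,1:].astype(np.float32)))
for z in range(50,125,10):
    k=b[abs(b[:,2]-z)<3]
    if len(k)>5: print(z,k[:,1].min().round(1),k[:,1].max().round(1),k[:,0].min().round(1),np.percentile(k[:,0],98).round(1))
cv2.imwrite('pics/w4c.png',cv2.resize(w['color'][60:260,200:420,::-1],(660,600),interpolation=cv2.INTER_CUBIC))
```

```text
[607.87828423  50.07593409 198.9151806 ] [-0.04594596 -0.01776007  0.87967066] 0.5158717529944877
1509 [[601.7, 65.6, 53.6], [620.9, 89.4, 103.4], [638.4, 98.1, 124.7]]
[600.76439411  77.19422083 105.00577817] [635.42445627  96.81207112 125.56202389] [612.6341494   89.77654909 123.15409801]
rect yz ((85.57708740234375, 86.5601806640625), (78.1065444946289, 20.78035545349121), 88.28226470947266)
50 89.0 94.6 604.7 623.9
60 89.1 94.9 604.9 624.5
70 89.6 95.4 604.3 624.0
80 90.0 95.7 605.2 624.7
90 75.3 96.1 604.6 624.8
100 89.6 96.1 604.8 624.6
110 89.9 96.6 602.8 624.1
120 80.5 96.8 600.8 623.9
```

View pics/w4c.png

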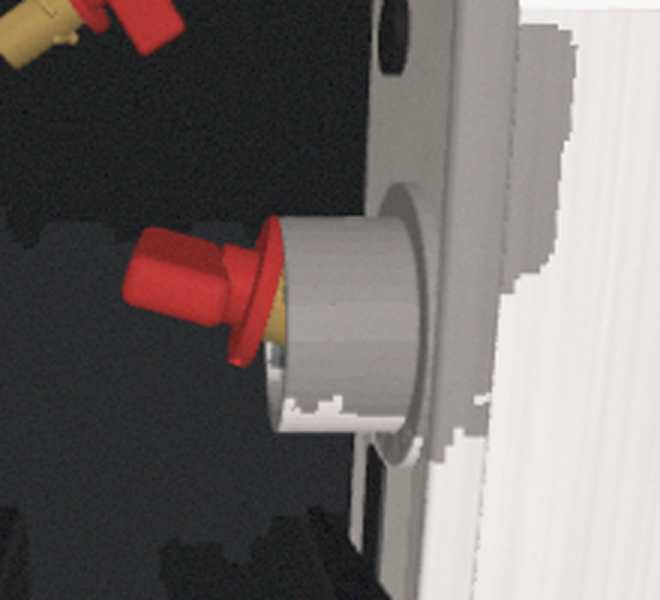

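This shows the plug is not where I estimated. The bar at (175,280) is about upright, but the plug is cocked to the left in its port: the flange runs from (275,220) to (235,360), a tilt of about 15°. I pushed too near the axis. I'll straighten it from the left at axis height, then push again near the bar's tip, where the lever is longer.

arm_command(deltas=[{"dx":0.001,"dy":0.022,"dz":0,"yaw":0},{"dx":0.001,"dy":0.022,"dz":0,"yaw":0},{"dx":0.001,"dy":0.02,"dz":0,"yaw":0},{"dx":0.001,"dy":0,"dz":-0.02,"yaw":0},{"dx":0,"dy":0,"dz":-0.028,"yaw":0},{"dx":0,"dy":0,"dz":-0.028,"yaw":0},{"dx":0,"dy":0,"dz":-0.028,"yaw":0},{"dx":0,"dy":-0.004,"dz":0,"yaw":0},{"dx":0,"dy":-0.004,"dz":0,"yaw":0},{"dx":0,"dy":-0.004,"dz":0,"yaw":0},{"dx":0,"dy":-0.004,"dz":0,"yaw":0},{"dx":0,"dy":-0.004,"dz":0,"yaw":0},{"dx":0,"dy":-0.002,"dz":0,"yaw":0},{"dx":0,"dy":0,"dz":0,"yaw":0},{"dx":0,"dy":0,"dz":0,"yaw":0}], gripper=0.0)

```text
t: 8.05
eef_pos: [612.3, 91.8, 96.0]
tcp_rot: [3.141, -0.0, 1.531]
ft_force: [-0.7, 1.3, 1.6]
opening: 0.004
grip_force: 1.0
```

```bash
cat >> h.py <<'E'
def bar(tag):
    w=grab('wrist',tag);S=state();print(S['t'],S['eef_pos'].round(1),S['ft_force'].round(1))
    c=w['color'].astype(int);m=(c[:,:,0]>90)&(c[:,:,1]<80)&(c[:,:,2]<90)
    P=cloud(w,m);P=P[(P[:,0]>560)&(P[:,1]>30)&(P[:,1]<130)&(P[:,2]>40)&(P[:,2]<140)&(P[:,0]<650)]
    for z in range(50,130,8):
        k=P[abs(P[:,2]-z)<4]
        if len(k)>8: print(z,len(k),'y',np.percentile(k[:,1],[2,98]).round(1),'x',np.percentile(k[:,0],[2,98]).round(1))
    return w,P
E
python3 -c "
from h import *
bar('w5')"
```

```text
8.1 [612.3  91.8  95.9] [0.1 1.1 1.2]
50 128 y [86.1 89.7] x [600.3 623.7]
58 91 y [82.4 88.8] x [600.  623.6]
66 13 y [81.7 84.8] x [600.2 623.5]
74 11 y [86.3 90. ] x [630.3 634.7]
82 71 y [ 86.5 101. ] x [612.5 634.7]
90 72 y [ 89.1 102.3] x [605.2 634.3]
98 10 y [100.4 101.8] x [604.1 612.5]
106 13 y [ 66.  101.5] x [605.4 612.5]
114 135 y [ 62.7 100.8] x [609.1 612.5]
122 54 y [57.6 64. ] x [608.5 612.8]
```

It is straight again, with its centre at y≈74 and a lean of about 20° right. It turns with about 1 N when it is not cocked. Now I'll push with the tip near the bar's end.

arm_command(deltas=[{"dx":0,"dy":0.004,"dz":0,"yaw":0},{"dx":0,"dy":0,"dz":0.032,"yaw":0},{"dx":0,"dy":0,"dz":0.035,"yaw":0},{"dx":0.003,"dy":-0.019,"dz":0,"yaw":0},{"dx":0,"dy":-0.02,"dz":0,"yaw":0},{"dx":0,"dy":-0.02,"dz":0,"yaw":0},{"dx":0,"dy":0,"dz":-0.026,"yaw":0},{"dx":0,"dy":0,"dz":0,"yaw":0},{"dx":0,"dy":0.003,"dz":0,"yaw":0},{"dx":0,"dy":0.003,"dz":0,"yaw":0},{"dx":0,"dy":0.003,"dz":0,"yaw":0},{"dx":0,"dy":0.003,"dz":0,"yaw":0},{"dx":0,"dy":0.003,"dz":0,"yaw":0},{"dx":0,"dy":0.003,"dz":0,"yaw":0},{"dx":0,"dy":0.003,"dz":0,"yaw":0},{"dx":0,"dy":0.003,"dz":0,"yaw":0},{"dx":0,"dy":0.003,"dz":0,"yaw":0},{"dx":0,"dy":0,"dz":0,"yaw":0}])

```text
t: 9.9
eef_pos: [615.1, 63.8, 136.8]
tcp_rot: [-3.141, 0.0, 1.531]
ft_force: [-1.9, -2.6, 2.3]
opening: 0.005
grip_force: 1.5
```

```bash
python3 -c "
from h import *
bar('w6')"
```

```text
9.95 [615.1  63.8 136.7] [-1.9 -2.6  3.1]
50 68 y [85.2 89.6] x [602.7 623.6]
58 94 y [84.8 89.5] x [602.3 623.5]
66 102 y [84.8 89.4] x [601.9 623.2]
74 122 y [85.3 92.8] x [602.1 633.5]
82 191 y [61.7 96.8] x [602.2 636.9]
90 542 y [63.7 96.4] x [603.5 638. ]
98 507 y [62.8 93.8] x [602.8 637.4]
106 436 y [69.4 89.3] x [602.3 635.4]
114 199 y [84.6 89.4] x [601.3 623. ]
122 1059 y [76.2 89. ] x [600.4 622.3]
```

The plug still cocks, because it wobbles in the port more easily than it turns. I'll pinch the bar's end across x instead. The flat pads hold the plug's axis straight, and I can carry the end round the arc while the bar pivots between the pads.

arm_command(deltas=[{"dx":0,"dy":-0.004,"dz":0,"yaw":0},{"dx":0,"dy":0,"dz":0.03,"yaw":0},{"dx":-0.003,"dy":0.022,"dz":0,"yaw":0},{"dx":0,"dy":0,"dz":0,"yaw":0},{"dx":0,"dy":0,"dz":0,"yaw":0},{"dx":0,"dy":0,"dz":-0.016,"yaw":0},{"dx":0,"dy":0,"dz":-0.016,"yaw":0},{"dx":0,"dy":0,"dz":0,"yaw":0}], gripper=0.046)

```text
t: 10.75
eef_pos: [611.3, 81.1, 132.4]
tcp_rot: [-3.138, 0.0, 1.531]
ft_force: [0.1, -0.8, -0.6]
opening: 0.48
grip_force: 0.0
```

arm_command(deltas=[{"dx":0,"dy":0,"dz":0,"yaw":0},{"dx":0,"dy":0,"dz":0,"yaw":0},{"dx":0,"dy":0,"dz":0,"yaw":0},{"dx":0,"dy":0,"dz":0,"yaw":0}], gripper=0.015)

```text
t: 11.15
eef_pos: [612.0, 81.6, 135.0]
tcp_rot: [-3.141, 0.0, 1.531]
ft_force: [-1.8, -0.9, -0.8]
opening: 0.25
grip_force: 30.0
```

```bash
python3 -c "
from h import *
w,P=bar('w7')
cv2.imwrite('pics/w7c.png',cv2.resize(w['color'][60:360,150:450,::-1],(590,590),interpolation=cv2.INTER_CUBIC))"
```

```text
11.2 [612.   81.7 135. ] [-2.1 -1.2  0.3]
50 89 y [82.8 87. ] x [602.5 624. ]
58 115 y [83.  87.2] x [602.2 623.8]
66 127 y [82.3 87.3] x [602.  641.6]
74 153 y [83.7 91.8] x [602.1 633.7]
82 236 y [84.1 95.8] x [602.1 637.5]
90 437 y [81.1 95.4] x [602.4 637.8]
98 385 y [81.2 93.1] x [602.1 637.3]
106 305 y [78.4 87.8] x [601.5 636. ]
114 247 y [83.7 88.1] x [601.3 623.4]
122 998 y [75.6 87.6] x [600.5 622.9]
```

View pics/w7c.png

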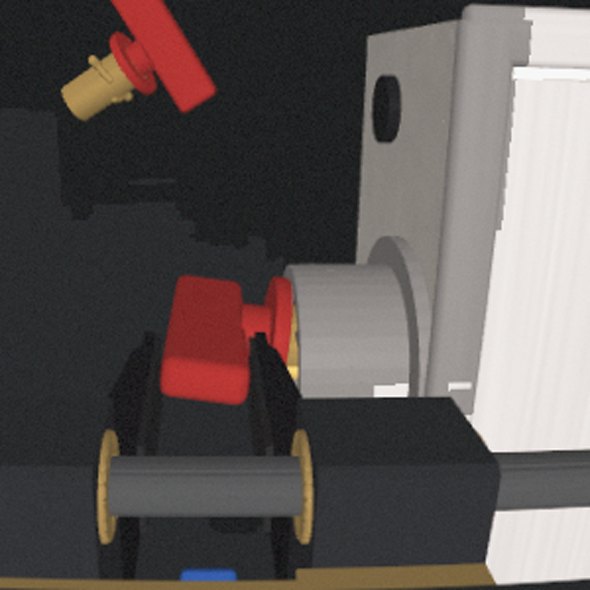

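Pinched at 24 mm opening, as it should be. The bar is at (205,340) and the flange is nearly square to the collar. Next I'll centre it, then follow the arc.

arm_command(deltas=[{"dx":0,"dy":-0.003,"dz":0,"yaw":0},{"dx":0,"dy":-0.003,"dz":0,"yaw":0},{"dx":0,"dy":-0.002,"dz":0,"yaw":0},{"dx":0,"dy":0,"dz":0,"yaw":0}])

```text
t: 11.6
eef_pos: [612.0, 73.7, 134.7]
tcp_rot: [-3.141, -0.0, 1.531]
ft_force: [-3.8, 3.6, 1.8]
opening: 0.249
grip_force: 30.0
```

arm_command(deltas=[{"dx":0,"dy":0.0024,"dz":0,"yaw":0},{"dx":0,"dy":0.0024,"dz":-0.0003,"yaw":0},{"dx":0,"dy":0.0024,"dz":-0.0004,"yaw":0},{"dx":0,"dy":0.0024,"dz":-0.0006,"yaw":0},{"dx":0,"dy":0.0024,"dz":-0.0008,"yaw":0},{"dx":0,"dy":0,"dz":0,"yaw":0}])

```text
t: 12.2
eef_pos: [611.7, 85.6, 133.2]
tcp_rot: [-3.141, 0.001, 1.531]
ft_force: [-7.5, -2.5, 9.7]
opening: 0.25
grip_force: 30.1
```

```bash
python3 -c "
from h import *
w,P=bar('w8')"
```

```text
12.25 [611.7  85.5 133.2] [-7.1 -3.6 10.2]
50 73 y [77.8 82.2] x [603.8 624.6]
58 70 y [79.2 83.5] x [603.  623.9]
66 85 y [80.6 85.7] x [603.1 634.7]
74 103 y [82.3 91.3] x [602.5 633.5]
82 191 y [83.5 95.8] x [602.8 637.9]
90 299 y [83.3 95.7] x [603.  637.8]
98 304 y [83.8 92.6] x [602.3 636.9]
106 173 y [81.1 90.6] x [601.9 635.5]
114 185 y [87.5 93.5] x [601.3 623.4]
122 951 y [80.2 91.6] x [600.2 622.4]
```

It is turning: about 10° left of upright and the axis nearly centred. I'll continue round the arc and give way along -x, as the thread asks.

arm_command(deltas=[{"dx":-0.0005,"dy":0.0023,"dz":0,"yaw":0},{"dx":-0.0005,"dy":0.0022,"dz":-0.0005,"yaw":0},{"dx":-0.0005,"dy":0.0022,"dz":-0.001,"yaw":0},{"dx":-0.0005,"dy":0.0021,"dz":-0.001,"yaw":0},{"dx":0,"dy":0.002,"dz":-0.001,"yaw":0},{"dx":0,"dy":0,"dz":0,"yaw":0}])

```text
t: 12.85
eef_pos: [612.1, 95.2, 130.9]
tcp_rot: [3.136, 0.002, 1.531]
ft_force: [0.3, -9.8, 13.3]
opening: 0.253
grip_force: 30.0
```

```bash
python3 -c "
from h import *
w,P=bar('w9')"
```

```text
12.9 [612.2  95.1 130.9] [ 0.5 -9.8 13.8]
50 39 y [76.5 82.5] x [603.9 624. ]
58 45 y [79.2 84.5] x [604.2 624.2]
66 48 y [81.4 87.2] x [603.4 633.3]
74 69 y [84.  93.9] x [603.8 634.5]
82 116 y [86.1 97.7] x [603.5 638.6]
90 175 y [87.3 97.8] x [603.9 638.7]
98 157 y [89.3 96.1] x [603.6 637.4]
106 87 y [92.1 98.3] x [602.6 623.3]
114 217 y [ 94.  100.4] x [600.5 624. ]
122 819 y [87.3 98.7] x [601.  622.8]
```

```bash
cat >> h.py <<'E'
def yawtop(P):
    zt=np.percentile(P[:,2],99); T=P[(P[:,0]<628)]
    T=T[T[:,2]>zt-7]
    print('ztop',zt.round(1),'top minAreaRect',cv2.minAreaRect(T[:,:2].astype(np.float32)))
    # left side face plane: points below top, fit normal
    L=P[(P[:,0]<624)&(P[:,2]<zt-12)]
    L=L[(L[:,2]<72)|(L[:,2]>108)]
    A=np.c_[L[:,0],L[:,2],np.ones(len(L))]
    k=np.ones(len(L),bool)
    for _ in range(5):
        s=np.linalg.lstsq(A[k],L[k,1],rcond=None)[0]; r=L[:,1]-A@s; k=abs(r)<2
    print('left face y=a x+b z+c',s.round(3),'n',k.sum(),'yaw deg',np.degrees(np.arctan(s[0])).round(1),'lean',np.degrees(np.arctan(s[1])).round(1),'face y at x612,z85',(s[0]*612+s[1]*85+s[2]).round(1))
E
python3 - <<'E'
from h import *
for tag in('w4','w7','w8','w9'):
    w=load(tag);c=w['color'].astype(int);m=(c[:,:,0]>90)&(c[:,:,1]<80)&(c[:,:,2]<90)
    P=cloud(w,m);P=P[(P[:,0]>560)&(P[:,1]>30)&(P[:,1]<130)&(P[:,2]>40)&(P[:,2]<140)&(P[:,0]<650)]
    print(tag);yawtop(P)
E
```

```text
w4
ztop 124.7 top minAreaRect ((612.4482421875, 88.65113830566406), (11.860934257507324, 23.884414672851562), 73.0450439453125)
left face y=a x+b z+c [-2.94000e-01  2.30000e-02  2.71689e+02] n 88 yaw deg -16.4 lean 1.3 face y at x612,z85 93.9
w7
ztop 124.9 top minAreaRect ((612.20068359375, 84.256103515625), (17.999921798706055, 24.16200828552246), 82.79763793945312)
left face y=a x+b z+c [-1.70000e-01  9.00000e-03  1.89239e+02] n 492 yaw deg -9.6 lean 0.5 face y at x612,z85 86.0
w8
ztop 123.5 top minAreaRect ((611.3406982421875, 86.02578735351562), (14.652327537536621, 23.856639862060547), 89.1443862915039)
left face y=a x+b z+c [-1.50000e-01  1.44000e-01  1.65363e+02] n 320 yaw deg -8.5 lean 8.2 face y at x612,z85 85.9
w9
ztop 122.0 top minAreaRect ((611.7531127929688, 92.93687438964844), (11.895452499389648, 23.822240829467773), 78.09086608886719)
left face y=a x+b z+c [ -0.235   0.277 210.404] n 166 yaw deg -13.2 lean 15.5 face y at x612,z85 90.0
```

arm_command(deltas=[{"dx":-0.0005,"dy":0,"dz":0,"yaw":2},{"dx":-0.0005,"dy":0,"dz":0,"yaw":2},{"dx":-0.0005,"dy":0,"dz":0,"yaw":2},{"dx":-0.0005,"dy":0,"dz":0,"yaw":2},{"dx":-0.0005,"dy":0,"dz":0,"yaw":2},{"dx":0,"dy":0,"dz":0,"yaw":0}])

```text
t: 13.5
eef_pos: [610.8, 95.3, 130.7]
tcp_rot: [3.134, 0.003, 1.707]
ft_force: [7.3, -8.1, 6.9]
opening: 0.256
grip_force: 30.0
```

```bash
python3 -c "
from h import *
w,P=bar('w10');yawtop(P);print(state()['moment'])"
```

```text
13.55 [610.8  95.4 130.7] [ 7.8 -7.2  7.2]
50 45 y [77.1 82.4] x [603.5 623.9]
58 48 y [78.8 84.5] x [602.8 624. ]
66 56 y [81.1 88.3] x [602.2 633. ]
74 80 y [75.  93.9] x [602.  634.5]
82 163 y [62.7 97.4] x [601.8 638.8]
90 216 y [62.3 96.9] x [602.1 638. ]
98 155 y [63.1 94.5] x [601.1 636.8]
106 97 y [91.2 96.8] x [600.1 622.2]
114 238 y [88.2 98.3] x [599.2 622.8]
122 798 y [86. 97.] x [600.2 621.7]
ztop 121.9 top minAreaRect ((611.7813110351562, 91.0999755859375), (11.943656921386719, 25.780099868774414), 78.33204650878906)
left face y=a x+b z+c [ -0.193   0.252 185.355] n 189 yaw deg -10.9 lean 14.2 face y at x612,z85 88.9
[-1.61210289 -1.40393739 -0.17309048]
```

The bar leans 14° left but still cocks in yaw. Pinching across y puts the 20 mm wide pads flat on the side faces, which will hold the yaw. With only the last few mm gripped, the bar can still lean between the tips. I'm regripping that way.

arm_command(deltas=[{"dx":0,"dy":0,"dz":0,"yaw":0},{"dx":0,"dy":0,"dz":0,"yaw":0},{"dx":0,"dy":0,"dz":0.035,"yaw":0},{"dx":0,"dy":0,"dz":0,"yaw":-8},{"dx":0,"dy":0,"dz":0,"yaw":-8.4},{"dx":0,"dy":0,"dz":0,"yaw":-8.4},{"dx":0,"dy":0,"dz":0,"yaw":-8.4},{"dx":0,"dy":0,"dz":0,"yaw":-8.4},{"dx":0,"dy":0,"dz":0,"yaw":-8.4},{"dx":0,"dy":0,"dz":0,"yaw":-8.4},{"dx":0,"dy":0,"dz":0,"yaw":-8.4},{"dx":0,"dy":0,"dz":0,"yaw":-8.4},{"dx":0,"dy":0,"dz":0,"yaw":-8.4},{"dx":0,"dy":0,"dz":0,"yaw":-8.4},{"dx":0,"dy":0,"dz":0,"yaw":-8.4},{"dx":0,"dy":0,"dz":0,"yaw":0},{"dx":0,"dy":0,"dz":0,"yaw":0}], gripper=0.044)

```text
t: 15.25
eef_pos: [607.6, 96.7, 163.8]
tcp_rot: [3.141, 0.0, -0.042]
ft_force: [0.5, -0.3, 0.0]
opening: 0.461
grip_force: 0.0
```

```bash
python3 -c "
from h import *
w,P=bar('w11');print(state()['tcp_rot'])
T=P[P[:,2]>112];print(len(P),cv2.minAreaRect(T[T[:,0]<628][:,:2].astype(np.float32)))"
```

```text
15.3 [607.6  96.7 163.9] [-0.1  0.3 -0.2]
58 11 y [68.9 71.6] x [602.8 610.2]
66 18 y [71. 74.] x [603.3 612.4]
74 18 y [72.4 75.7] x [602.8 614.9]
82 30 y [72.3 82.8] x [602.6 623.5]
90 273 y [59.7 96.4] x [604.6 635.9]
98 400 y [62.4 93.8] x [606.  636.6]
106 283 y [70.3 89.2] x [604.7 635.1]
114 145 y [78.2 96.6] x [602.9 637.8]
122 686 y [84.3 97.3] x [601.5 623.2]
[ 3.14145702e+00  2.86727141e-04 -4.22974169e-02]
1870 ((612.4249267578125, 90.06465148925781), (13.436746597290039, 24.151811599731445), 79.29698181152344)
```

arm_command(deltas=[{"dx":0.006,"dy":-0.006,"dz":0,"yaw":0},{"dx":0,"dy":0,"dz":-0.016,"yaw":0},{"dx":0,"dy":0,"dz":-0.015,"yaw":0},{"dx":0,"dy":0,"dz":0,"yaw":0}])

```text
t: 15.7
eef_pos: [613.3, 90.1, 131.4]
tcp_rot: [3.141, 0.003, -0.045]
ft_force: [-0.5, -0.7, 0.2]
opening: 0.464
grip_force: 0.0
```

arm_command(deltas=[{"dx":0,"dy":0,"dz":0,"yaw":0},{"dx":0,"dy":0,"dz":0,"yaw":0},{"dx":0,"dy":0,"dz":0,"yaw":0},{"dx":0,"dy":0,"dz":0,"yaw":0},{"dx":0,"dy":-0.003,"dz":0,"yaw":0},{"dx":0,"dy":-0.003,"dz":0,"yaw":0},{"dx":0,"dy":0,"dz":0,"yaw":0}], gripper=0.006)

```text
t: 16.4
eef_pos: [613.6, 84.1, 133.2]
tcp_rot: [3.142, 0.0, -0.047]
ft_force: [-1.8, 0.7, 2.9]
opening: 0.133
grip_force: 28.6
```

```bash
python3 -c "
from h import *
w,P=bar('w12');print(state()['opening']*95.1,state()['grip_force'])
T=P[P[:,2]>112];print(len(P),cv2.minAreaRect(T[T[:,0]<628][:,:2].astype(np.float32)))"
```

```text
16.45 [613.6  84.3 133.2] [-1.8 -0.5  1.3]
50 14 y [61.6 62.7] x [604.3 613.3]
58 15 y [62.7 63.9] x [604.6 611.7]
66 24 y [64.8 65.8] x [603.9 613.6]
74 30 y [66.7 68. ] x [604.7 615.5]
82 37 y [64.8 73.3] x [606.3 624. ]
90 236 y [62.4 90.4] x [613.7 633.7]
98 307 y [58.  88.9] x [619.6 635. ]
106 192 y [68.1 84.7] x [621.4 635.1]
114 142 y [76.6 86.9] x [603.9 624.4]
122 864 y [77.7 88.9] x [601.8 623.7]
12.63281964570499 28.717149049043655
1861 ((612.5410766601562, 83.18358612060547), (12.06680679321289, 24.30966567993164), 84.4966049194336)
```

That works: the yaw is straight, the axis centred at y≈74 and the lean 12–14° left. Continuing the arc.

arm_command(deltas=[{"dx":0,"dy":0.0022,"dz":-0.0007,"yaw":0},{"dx":0,"dy":0.0022,"dz":-0.0008,"yaw":0},{"dx":0,"dy":0.0022,"dz":-0.001,"yaw":0},{"dx":0,"dy":0.0022,"dz":-0.0012,"yaw":0},{"dx":0,"dy":0,"dz":0,"yaw":0}])

```text
t: 16.95
eef_pos: [613.4, 92.6, 131.1]
tcp_rot: [3.14, -0.0, -0.047]
ft_force: [-10.4, -8.4, 20.8]
opening: 0.141
grip_force: 36.9
```

```bash
python3 -c "
from h import *
w,P=bar('w13');print(state()['opening']*95.1,state()['grip_force'])
T=P[P[:,2]>112];print(len(P),cv2.minAreaRect(T[T[:,0]<628][:,:2].astype(np.float32)))"
```

```text
17.0 [613.4  92.6 131.1] [-10.9  -7.8  19.9]
50 19 y [59.4 61.8] x [603.3 612.1]
58 40 y [60.8 64.5] x [603.9 613.9]
66 52 y [63.8 67.8] x [603.4 615.6]
74 58 y [67.3 71.2] x [603.7 615.5]
82 84 y [69.  86.7] x [603.4 624.8]
90 302 y [58.8 93.4] x [609.2 634.4]
98 434 y [60.9 91. ] x [615.4 635.3]
106 264 y [69.7 92.1] x [621.8 635.3]
114 495 y [85.  98.1] x [600.8 623.8]
122 496 y [86.5 95.2] x [602.5 622.5]
13.142116371292927 36.823022014518756
2244 ((612.38818359375, 91.5953140258789), (12.56335735321045, 24.91328239440918), 86.12419891357422)
```

arm_command(deltas=[{"dx":-0.001,"dy":0.0,"dz":0.0005,"yaw":0},{"dx":-0.001,"dy":0.0015,"dz":0,"yaw":0},{"dx":-0.001,"dy":0.002,"dz":-0.0005,"yaw":0},{"dx":-0.001,"dy":0.002,"dz":-0.001,"yaw":0},{"dx":-0.0005,"dy":0.002,"dz":-0.001,"yaw":0},{"dx":0,"dy":0,"dz":0,"yaw":0}])

```text
t: 17.6
eef_pos: [613.2, 99.1, 130.2]
tcp_rot: [3.14, -0.011, -0.047]
ft_force: [8.5, -13.3, 16.2]
opening: 0.146
grip_force: 35.2
```

```bash
python3 -c "
from h import *
w,P=bar('w14');print(state()['opening']*95.1,state()['grip_force'])
T=P[P[:,2]>112];print(len(P),cv2.minAreaRect(T[T[:,0]<628][:,:2].astype(np.float32)))"
```

```text
17.65 [613.2  99.1 130.2] [  7.6 -14.1  15. ]
50 13 y [58.2 60.7] x [602.5 611.1]
58 58 y [59.5 65.3] x [602.5 613.1]
66 80 y [63.5 69.7] x [602.2 616.5]
74 90 y [67.6 73.9] x [602.2 616.4]
82 117 y [72.1 88.8] x [602.1 626. ]
90 343 y [61.2 95.3] x [606.  635.4]
98 575 y [62.2 93.4] x [614.5 635.9]
106 306 y [71.2 96.9] x [618.  634.7]
114 845 y [ 91.3 104.3] x [602.2 624.5]
122 138 y [92.9 98.8] x [605.1 622.4]
13.79104167469238 35.16988474137179
2565 ((612.958251953125, 97.6091537475586), (13.144933700561523, 23.15748405456543), 79.8575668334961)
```

Now about 27° left, which meets step 1. Continuing to about 38°.

arm_command(deltas=[{"dx":0.001,"dy":0.002,"dz":-0.001,"yaw":0},{"dx":0.0005,"dy":0.002,"dz":-0.001,"yaw":0},{"dx":0,"dy":0.002,"dz":-0.0015,"yaw":0},{"dx":0,"dy":0.002,"dz":-0.0015,"yaw":0},{"dx":0,"dy":0,"dz":0,"yaw":0},{"dx":0,"dy":0,"dz":0,"yaw":0}])

```text
t: 18.25
eef_pos: [613.4, 108.5, 124.8]
tcp_rot: [-3.141, -0.008, -0.047]
ft_force: [3.0, -3.5, 12.1]
opening: 0.072
grip_force: 21.4
```

```bash
python3 -c "
from h import *
w,P=bar('w15');print(state()['opening']*95.1,state()['grip_force'])
T=P[P[:,2]>112];print(len(P),cv2.minAreaRect(T[T[:,0]<628][:,:2].astype(np.float32)))
cv2.imwrite('pics/w15c.png',cv2.resize(w['color'][:,:,::-1],(780,585)))"
```

```text
18.3 [613.1 108.5 124.5] [ 0.7 -0.9 11.5]
58 21 y [45.5 51.3] x [598.5 620.7]
66 341 y [46.3 58.2] x [598.5 620.2]
74 367 y [55.1 68.3] x [599.4 618.5]
82 389 y [65.4 87.6] x [600.4 624.3]
90 797 y [70.8 95.6] x [601.8 634.7]
98 1039 y [ 62.7 104.6] x [607.2 635.4]
106 802 y [ 72.9 111.4] x [604.4 633.1]
114 14 y [ 64.6 106.8] x [620.2 638.2]
6.618341258110186 13.906441636085832
3776 ((623.4295654296875, 99.68579864501953), (0.942376434803009, 7.636843204498291), 4.807518005371094)
```

View pics/w15c.png

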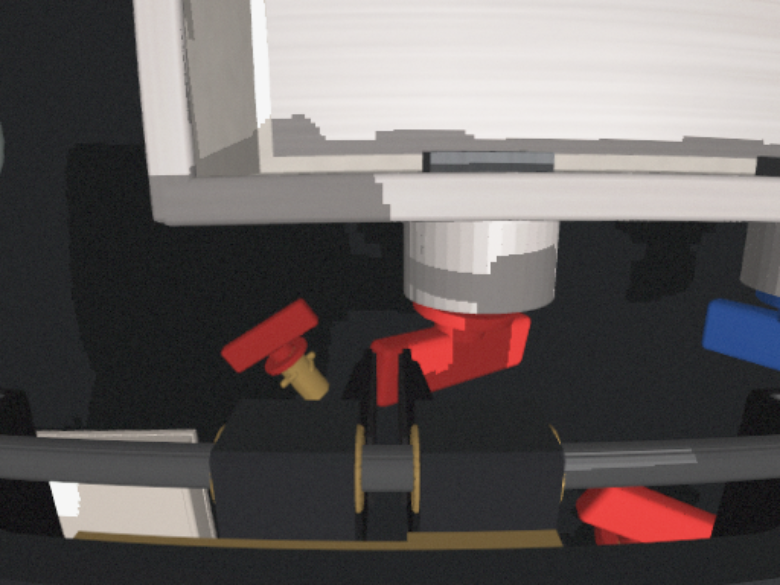

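The wrist picture shows the bar past the release angle, about 50° left of upright (upper end at (385,370), lower end at (520,335)), with the fingers slipped off its end. That is inside the free range. Step 1 is met. I'll regrip across x at the upper end and draw it out.

arm_command(deltas=[{"dx":0,"dy":0,"dz":0.035,"yaw":0},{"dx":0,"dy":0,"dz":0,"yaw":8.3},{"dx":0,"dy":0,"dz":0,"yaw":8.3},{"dx":0,"dy":0,"dz":0,"yaw":8.3},{"dx":0,"dy":0,"dz":0,"yaw":8.3},{"dx":0,"dy":0,"dz":0,"yaw":8.3},{"dx":0,"dy":0,"dz":0,"yaw":8.3},{"dx":0,"dy":0,"dz":0,"yaw":8.3},{"dx":0,"dy":0,"dz":0,"yaw":8.3},{"dx":0,"dy":0,"dz":0,"yaw":8.3},{"dx":0,"dy":0,"dz":0,"yaw":8.3},{"dx":0,"dy":0,"dz":0,"yaw":7.7},{"dx":0,"dy":0,"dz":0,"yaw":0},{"dx":0,"dy":0,"dz":0,"yaw":0}], gripper=0.036)

```text
t: 19.7
eef_pos: [610.8, 109.0, 157.3]
tcp_rot: [3.141, -0.0, 1.533]
ft_force: [1.2, -1.0, -0.3]
opening: 0.377
grip_force: 0.0
```

```bash
python3 -c "
from h import *
w,P=bar('w16');print(state()['opening']*95.1,state()['tcp_rot'])
T=P[(P[:,0]<626)&(P[:,1]>92)];print(len(T),cv2.minAreaRect(T[:,:2].astype(np.float32)))
T=P[(P[:,0]<626)];print(cv2.minAreaRect(T[:,1:].astype(np.float32)))"
```

```text
19.75 [610.8 109.  157.3] [-0.3 -0.1 -0.7]
58 31 y [43.8 47. ] x [599.  621.5]
66 91 y [46.9 77.4] x [599.4 630.6]
74 108 y [54.3 87.1] x [599.7 631.1]
82 154 y [61.  91.9] x [600.2 633. ]
90 292 y [59. 91.] x [601.  632.5]
98 189 y [58.2 85.9] x [600.7 633.2]
106 242 y [ 70.2 103.1] x [600.9 631.3]
114 575 y [ 89.7 102.5] x [600.9 623.5]
36.148408860110216 [ 3.14145389e+00 -8.30492626e-05  1.53284651e+00]
572 ((612.3574829101562, 97.58375549316406), (11.372846603393555, 23.204504013061523), 87.92518615722656)
((72.01776885986328, 86.29199981689453), (80.72814178466797, 14.861773490905762), 42.06947326660156)
```

It sprang back straight: centre (612, 72, 86), lean 48° left. I'm gripping the upper end.

arm_command(deltas=[{"dx":0.0016,"dy":-0.008,"dz":-0.005,"yaw":0},{"dx":0,"dy":0,"dz":-0.011,"yaw":0},{"dx":0,"dy":0,"dz":-0.01,"yaw":0},{"dx":0,"dy":0,"dz":-0.008,"yaw":0},{"dx":0,"dy":0,"dz":0,"yaw":0},{"dx":0,"dy":0,"dz":0,"yaw":0}], gripper=0.031)

```text
t: 20.35
eef_pos: [612.3, 101.0, 123.1]
tcp_rot: [-3.141, 0.0, 1.536]
ft_force: [-0.7, -0.5, 0.5]
opening: 0.326
grip_force: 0.0
```

arm_command(deltas=[{"dx":0,"dy":0,"dz":0,"yaw":0},{"dx":0,"dy":0,"dz":0,"yaw":0},{"dx":0,"dy":0,"dz":0,"yaw":0},{"dx":0,"dy":0,"dz":0,"yaw":0}], gripper=0.01)

```text
t: 20.75
eef_pos: [612.5, 100.9, 123.7]
tcp_rot: [3.141, -0.0, 1.537]
ft_force: [-0.3, 0.2, 0.7]
opening: 0.245
grip_force: 30.0
```

arm_command(deltas=[{"dx":-0.002,"dy":0.0001,"dz":0,"yaw":0},{"dx":-0.002,"dy":0.0001,"dz":0,"yaw":0},{"dx":-0.002,"dy":0.0001,"dz":0,"yaw":0},{"dx":-0.002,"dy":0.0001,"dz":0,"yaw":0},{"dx":-0.002,"dy":0.0001,"dz":0,"yaw":0},{"dx":0,"dy":0,"dz":0,"yaw":0}])

```text
t: 21.35
eef_pos: [602.0, 101.4, 123.4]
tcp_rot: [-3.141, -0.0, 1.537]
ft_force: [0.8, 0.3, 1.6]
opening: 0.244
grip_force: 30.0
```

```bash
python3 -c "
from h import *
w,P=bar('w17');print(state()['opening']*95.1,state()['grip_force'])
T=P[(P[:,0]<616)];print(cv2.minAreaRect(T[:,1:].astype(np.float32)))"
```

```text
21.4 [602.  101.4 123.4] [-0.6  0.6  2.9]
66 67 y [48.1 53.8] x [589.3 610.5]
74 103 y [54.3 61.5] x [589.3 610.1]
82 115 y [61.4 68.6] x [589.5 610.6]
90 166 y [66.  78.4] x [590.1 614.5]
98 161 y [75.8 83.3] x [590.  611.9]
106 337 y [ 83.1 103.2] x [590.6 612.8]
114 896 y [ 90.9 102.5] x [590.5 612.6]
23.404900990454856 30.0229150056839
((77.49921417236328, 88.48464965820312), (81.62599182128906, 22.208311080932617), 56.88003921508789)
```

Coming out straight, with no drag. Drawing it clear.

arm_command(deltas=[{"dx":-0.004,"dy":0.0001,"dz":0,"yaw":0},{"dx":-0.004,"dy":0.0001,"dz":0,"yaw":0},{"dx":-0.004,"dy":0.0001,"dz":0,"yaw":0},{"dx":-0.004,"dy":0.0001,"dz":0,"yaw":0},{"dx":-0.004,"dy":0.0002,"dz":0,"yaw":0},{"dx":-0.004,"dy":0.0002,"dz":0,"yaw":0},{"dx":-0.004,"dy":0.0002,"dz":0,"yaw":0},{"dx":-0.004,"dy":0.0002,"dz":0,"yaw":0},{"dx":-0.004,"dy":0.0002,"dz":0,"yaw":0},{"dx":-0.004,"dy":0.0002,"dz":0,"yaw":0},{"dx":-0.004,"dy":0.0002,"dz":0,"yaw":0},{"dx":-0.004,"dy":0.0002,"dz":0,"yaw":0},{"dx":0,"dy":0,"dz":0,"yaw":0},{"dx":0,"dy":0,"dz":0,"yaw":0}])

```text
t: 22.8
eef_pos: [554.4, 103.4, 123.4]
tcp_rot: [3.141, -0.0, 1.537]
ft_force: [0.8, -0.5, -2.1]
opening: 0.251
grip_force: 30.0
```

```bash
python3 -c "
from h import *
w,P=bar('w18');print(state()['opening']*95.1,state()['grip_force'])
c=w['color'].astype(int);m=(c[:,:,0]>110)&(c[:,:,1]>80)&(c[:,:,2]<90)
Q=cloud(w,m);Q=Q[(Q[:,2]>30)&(Q[:,2]<130)&(Q[:,0]>540)&(Q[:,1]<130)];print('brass',len(Q),np.percentile(Q,[2,50,98],axis=0).round(0).tolist())"
```

```text
22.85 [554.5 103.4 123.4] [ 0.5  0.4 -1.8]
66 12 y [50.9 56.3] x [560.  562.9]
74 12 y [56.9 80.5] x [560.1 581.9]
82 13 y [64.1 81.4] x [560.5 605.5]
90 40 y [68.1 81. ] x [560.4 567. ]
98 29 y [77.9 84.7] x [560.3 564.7]
106 74 y [ 85.2 104.8] x [560.2 565.7]
114 209 y [ 92.8 104.2] x [560.2 565.6]
23.629705413176286 29.98565286397934
brass 432 [[564.0, 71.0, 79.0], [601.0, 85.0, 86.0], [619.0, 93.0, 92.0]]
```

The plug is clear, with the stem tip at x≈619, level and held at 30 N. I'll lift slightly and carry it to the tray (centre about (439, 327)).

arm_command(deltas=[{"dx":0,"dy":0,"dz":0.01,"yaw":0},{"dx":-0.004,"dy":0.008,"dz":0.01,"yaw":0},{"dx":-0.008,"dy":0.014,"dz":0.005,"yaw":0},{"dx":-0.011,"dy":0.02,"dz":0,"yaw":0},{"dx":-0.011,"dy":0.02,"dz":0,"yaw":0},{"dx":-0.011,"dy":0.02,"dz":0,"yaw":0},{"dx":-0.011,"dy":0.02,"dz":0,"yaw":0},{"dx":-0.011,"dy":0.02,"dz":0,"yaw":0},{"dx":-0.011,"dy":0.02,"dz":0,"yaw":0},{"dx":-0.011,"dy":0.02,"dz":0,"yaw":0},{"dx":-0.011,"dy":0.02,"dz":0,"yaw":0},{"dx":-0.011,"dy":0.02,"dz":0,"yaw":0},{"dx":-0.011,"dy":0.02,"dz":0,"yaw":0},{"dx":-0.008,"dy":0.016,"dz":0,"yaw":0},{"dx":-0.004,"dy":0.01,"dz":0,"yaw":0},{"dx":0,"dy":0,"dz":-0.01,"yaw":0},{"dx":0,"dy":0,"dz":-0.01,"yaw":0},{"dx":0,"dy":0,"dz":-0.01,"yaw":0},{"dx":0,"dy":0,"dz":0,"yaw":0}])

```text
t: 24.75
eef_pos: [420.0, 350.3, 116.5]
tcp_rot: [-3.139, 0.002, 1.536]
ft_force: [0.4, 0.1, -1.4]
opening: 0.25
grip_force: 30.0
```

```bash
python3 -c "
from h import *
w=grab('wrist','w19');S=state();print(S['t'],S['eef_pos'],S['opening']*95.1,S['grip_force'])
c=w['color'].astype(int);m=(c[:,:,0]>90)&(c[:,:,1]<80)&(c[:,:,2]<90)
P=cloud(w,m);P=P[(P[:,1]>250)&(P[:,1]<420)&(P[:,2]<140)&(P[:,0]<520)];print(np.percentile(P,[1,50,99],axis=0).round(1).tolist())
m=(c[:,:,0]>110)&(c[:,:,1]>80)&(c[:,:,2]<90);Q=cloud(w,m);Q=Q[(Q[:,1]>250)&(Q[:,1]<420)&(Q[:,2]>10)&(Q[:,2]<130)&(Q[:,0]<520)];print('brass',len(Q),np.percentile(Q,[2,50,98],axis=0).round(0).tolist())
t=grab('top','t2');m=t['color'].min(2)>150;A=cloud(t,m);A=A[(A[:,1]>200)&(A[:,1]<450)&(A[:,0]<560)&(A[:,2]<35)];print('tray',np.percentile(A,[1,99],axis=0).round(0).tolist())
cv2.imwrite('pics/w19.png',np.hstack([cv2.resize(w['color'],(400,300)),cv2.resize(t['color'],(400,300))])[:,:,::-1])"
```

```text
24.8 [420.28954042 350.61351698 117.31921804] 23.548056799492485 29.985535740852356
[[408.3, 296.0, 55.0], [420.2, 341.3, 102.4], [476.6, 352.0, 108.8]]
brass 181 [[449.0, 331.0, 79.0], [458.0, 332.0, 81.0], [480.0, 340.0, 83.0]]
tray [[347.0, 228.0, 0.0], [534.0, 402.0, 26.0]]
```

View pics/w19.png

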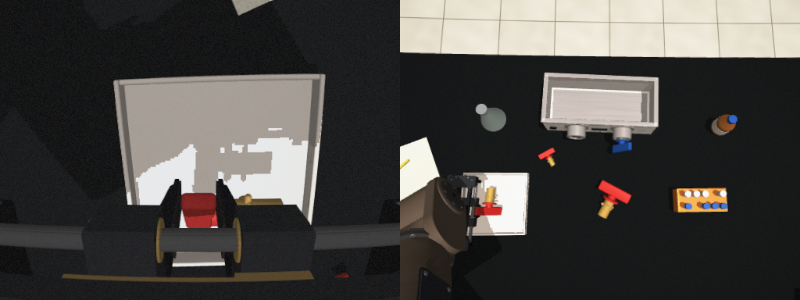

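The plug is held over the tray (left view (200,210), right view (487,208)), blue is still in place and the tray spans x 345–534, y 228–425. I'm lowering it until it touches.

arm_command(deltas=[{"dx":0,"dy":0,"dz":-0.006,"yaw":0},{"dx":0,"dy":0,"dz":-0.006,"yaw":0},{"dx":0,"dy":0,"dz":-0.006,"yaw":0},{"dx":0,"dy":0,"dz":-0.006,"yaw":0},{"dx":0,"dy":0,"dz":-0.006,"yaw":0},{"dx":0,"dy":0,"dz":-0.004,"yaw":0},{"dx":0,"dy":0,"dz":-0.003,"yaw":0},{"dx":0,"dy":0,"dz":-0.002,"yaw":0},{"dx":0,"dy":0,"dz":-0.002,"yaw":0},{"dx":0,"dy":0,"dz":0,"yaw":0},{"dx":0,"dy":0,"dz":0,"yaw":0}])

```text
t: 25.95
eef_pos: [420.7, 352.3, 78.3]
tcp_rot: [3.14, -0.002, 1.536]
ft_force: [-1.8, 4.6, 7.0]
opening: 0.246
grip_force: 30.0
```

It has touched down (7 N). I'll ease it flatter before letting go.

arm_command(deltas=[{"dx":0,"dy":0.001,"dz":-0.002,"yaw":0},{"dx":0,"dy":0.001,"dz":-0.002,"yaw":0},{"dx":0,"dy":0.0012,"dz":-0.002,"yaw":0},{"dx":0,"dy":0.0013,"dz":-0.002,"yaw":0},{"dx":0,"dy":0.0013,"dz":-0.002,"yaw":0},{"dx":0,"dy":0.0013,"dz":-0.002,"yaw":0},{"dx":0,"dy":0,"dz":0,"yaw":0},{"dx":0,"dy":0,"dz":0,"yaw":0}])

```text
t: 26.75
eef_pos: [421.8, 360.3, 66.9]
tcp_rot: [3.137, -0.004, 1.537]
ft_force: [0.3, 9.0, 8.8]
opening: 0.251
grip_force: 30.0
```

Releasing with a small opening, then rising clear.

arm_command(deltas=[{"dx":0,"dy":0,"dz":0,"yaw":0},{"dx":0,"dy":0,"dz":0,"yaw":0},{"dx":0,"dy":0,"dz":0,"yaw":0},{"dx":0,"dy":0,"dz":0,"yaw":0},{"dx":0,"dy":0,"dz":0.01,"yaw":0},{"dx":0,"dy":0,"dz":0.02,"yaw":0},{"dx":0,"dy":0,"dz":0.04,"yaw":0},{"dx":0,"dy":0,"dz":0.04,"yaw":0},{"dx":0,"dy":0,"dz":0.04,"yaw":0},{"dx":0,"dy":0,"dz":0,"yaw":0},{"dx":0,"dy":0,"dz":0,"yaw":0},{"dx":0,"dy":0,"dz":0,"yaw":0},{"dx":0,"dy":0,"dz":0,"yaw":0},{"dx":0,"dy":0,"dz":0,"yaw":0}], gripper=0.045)

```text
t: 28.15
eef_pos: [420.1, 358.3, 214.4]
tcp_rot: [-3.14, 0.001, 1.536]
ft_force: [0.1, -1.0, -0.2]
opening: 0.472
grip_force: 0.0
```

```bash
python3 -c "
from h import *
for i in range(2):
  w=grab('wrist','w2%d'%i);S=state();print(S['t'],S['eef_pos'],S['opening']*95.1,S['ft_force'])
  c=w['color'].astype(int);m=(c[:,:,0]>90)&(c[:,:,1]<80)&(c[:,:,2]<90)
  P=cloud(w,m);P=P[(P[:,1]>230)&(P[:,1]<430)&(P[:,2]<140)&(P[:,0]<530)];print(len(P),np.percentile(P,[1,50,99],axis=0).round(1).tolist())
"
```

```text
28.2 [420.15199671 358.33671411 214.53531514] 44.810660738893695 [-0.18883578  0.01765424 -0.16476422]
1943 [[410.4, 292.5, 18.6], [424.9, 334.0, 36.4], [447.4, 366.2, 47.3]]
28.25 [420.21732607 358.39141525 214.68900735] 45.111949648825075 [-0.23102485 -0.13962909  0.69143996]
1934 [[410.4, 292.4, 21.0], [424.8, 333.8, 36.5], [447.4, 366.1, 47.4]]
```

The plug lies at rest in the tray with its bar centre at about (424, 330, 30), and the arm is clear.

```bash
python3 -c "
from h import *
print(job_done())"
```

```text
the job is handed in; nothing more can be done
None
```

The red plug is unscrewed, drawn straight out and resting in the white tray, the blue plug looked undisturbed in its port in the last overhead picture, and the job was handed in at about 28 s with no verdict shown.

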